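# Lock the pump housing in its fixture, fit the cover on its dowels and hold it closed

## Robot

A 7-joint arm with a two-finger parallel gripper is mounted at the origin on the work surface. World frame = base frame: x ahead of the robot, y to its left, z up, the work surface at z = 0. Lengths are in m, angles in rad, forces in N, time in s.
With the tool pointing down it reaches from about 0.425 to 0.875 m from the base axis. Payload 4.7 kg.
Tool frame: the origin (TCP) lies at the very end of the fingers, on their centre line; the grasp point (between the pads) lies 19 mm behind it; z points along the fingers, y is the line along which they close (so a half turn about z gives the same grasp; the last joint's range is limited). The gripper opens to 87 mm and grips with 3 to 60 N. Pads are 19 mm wide; open, the fingers measure 117 mm over their backs; the gripper's body (75 mm by 190 mm) begins 51 mm behind the grasp point.
Start: joints at [1.117, 0.321, -0.07, 1.45, 0.023, 1.371, -0.057], TCP at [0.293, -0.58, 0.223] pointing down, gripper open.
Joint ranges: [-2.86, 2.86], [-0.3, 2.09], [-1.38, 1.24], [0.06, 2.45], [-1.56, 4.7], [0.09, 2.05], [-2.69, 2.69]. Speed limits (rad/s): [2.57, 2.57, 3.14, 3.14, 3.14, 3.14, 3.14].

## Interface

Orientations are given as a rotation vector (axis times angle).
In Python, from bench import ctrl gives the robot as it stands.
- The arm moves only by the shell command python3 -m jog 'ROWS' [FORCE]. ROWS is JSON, a list that holds one entry, the list of rows, each a list of 7 numbers: the shift along the tool's x, y, z in mm, then the turn, a rotation vector about the tool's x, y, z in degrees, then the finger opening in mm, from 0 to 87. A call has 1 to 10 rows; each row is the pose to reach, as a shift and turn from the pose commanded when the call began, along the tool's axes at that moment; what a row does not reach only later rows make up. A row lasts 1/10 s, in which the tool goes at most 50 mm and 8.59 degrees, less where a joint would pass 70% of its speed; a pose out of reach is approached as far as the arm can. A call with a gripper value outside its range is refused whole. The fingers move at their own pace and stop on an object; FORCE is the grip in N (left out, the last holds). Time passes only in rows, so rows that repeat a pose let the fingers close. It gives the time, the measured TCP pose, the force, the opening and the grip force at its end, in the units of the state.
- ctrl.get_state(): the state, without advancing time (a new reading comes with each control period).
- ctrl.get_image(name): name is "side" or "top" or "wrist"; returns a dict with "image" (480x640x3 uint8, red, green, blue), "depth" (480x640 float32, m along the optical axis (not along the pixel's ray), 0 where there is no reading), "fov_y" (degrees; the focal length in pixels is half the picture's height over the tangent of half this angle, whatever the lens; pixels are square), "cx", "cy" (the principal point, pixels), "rvec" (rotation vector, rad) and "tvec" (3), from world to camera coordinates, as OpenCV has them. Camera axes: x right, y down, z forward; pixel columns grow to the right and rows downward; lengths in m; the calibration is good to about 2 mm. The wrist camera is an equidistant fisheye: a pixel r from the principal point sees the ray r / f radians off the axis. A picture is of the moment at which its call begins.
- ctrl.close_job(): hands the job in; it is judged then, once.
The state is a dict: "time": time; "joint_positions": joint angles; "qd": joint speeds; "joint_torque": joint torques, N m; "position": TCP position; "tool_rot": TCP orientation; "ft_force": force on the tool from outside, world axes, zero at the start; "torque": the same for the moment, N m; "grip_width": opening from 0.0 (shut) to 1.0 (fully open); "grip_force": force on a finger pad.
Only numpy, scipy, OpenCV 4.12 (cv2) and the standard library are available. Lean on these libraries where they do the work, as an engineer would, in place of code of your own. Each camera call takes 0.05 s, during which the arm holds its last target. There are 200 camera calls.

## Task

Lock the lower pump-housing half in its fixture by sliding the barrel bolt fully home into its keeper, and only then set the cover half on it, tongue over tongue and both bores over the dowels. Press the cover down against the spring pin until the two faces meet flush, without slamming it, and finish while still holding the pair pressed together: do not let go. Leave the bolt home and the other things on the bench where they are.

Things in the scene. Friction and masses are not known exactly. Their poses are not given: they have to be found in the camera images.
- fixture: Fixture bolted to the bench, left or right half, turned up to 0.3 rad: dark steel plate 12 mm thick (x -145 to 105, y -100 to 120 mm) with a nest of low aluminium blocks holding the lower half. Origin on the bench under the middle of the nest. A barrel bolt lies along y at x = -95 mm; its track is two rails (y 22 to 100 mm, tops 36 mm above the bench).
- keeper (a point): Centre of the steel keeper, a bridge 44 mm high at the end of the bolt's path, at (-95, -33) mm in the fixture's frame, 31 mm above the bench (the height of the bolt's axis).
- bolt (a joint): Barrel bolt: steel rod, 12 mm in diameter, sliding towards the fixture's -y over the lower half's foot into the keeper. 0 = fully drawn back, 0.050 m = fully home (hard stop). Starts between 0 and 0.012. Slides with about 2 N and stays where it is left.
- bolt_grip (a point): On the axis of the bolt's upright steel handle post (14 mm in diameter, top 76 mm above the bench, free above the 36 mm high track): this point is 64 mm above the bench. Moves with the bolt; fully home it lies at x = -95, y = +25 mm in the fixture's frame.
- lower: Lower housing half, grey-green enamel, 0.85 kg, loose in the nest, directly over the fixture's origin and parallel to it. Origin under its centre, 12 mm above the bench. Flange 110 (x) x 70 (y) x 12 mm, its top (joint face) 45 mm above the origin; a tongue 30 mm wide sticks out 25 mm at +x. A foot 28 mm wide, 10 mm high sticks out at -x under the bolt's path.
- lower_face (a point): Centre of the lower half's joint face (57 mm above the bench), axes as lower.
- dowel0 (a point): Tip of the first steel dowel, at (-42, +20) mm in the lower half's frame, 16 mm above the joint face. Dowel 10 mm in diameter, the last 6 mm tapering to 4 mm.
- dowel1 (a point): Tip of the second, equal dowel, at (+42, 0) mm in the lower half's frame, at the tongue's end, 16 mm above the joint face.
- spring_pin (a joint): Brass spring pin, 16 mm in diameter, upright in the centre of the joint face: 0 = 7 mm proud of the face, 0.007 = flush with it. Pushes up with 8 N at 0 and 13.6 N when flush, more than the cover weighs: a cover that is not pressed rides 7 mm above the face.
- cover: Cover half, same enamel, about 0.35 kg, lying joint face down on a 4 mm thick rubber pad (200 x 180 mm) on the other half of the bench. Origin in the middle of its underside (its joint face). Flange 110 (x) x 70 (y) x 12 mm, tongue 30 mm wide sticking out 25 mm at +x; two through bores of 11.6 mm at (-42, +20) and (+42, 0) mm, so it fits only tongue over tongue.
- cover_block (a point): Centre of the top of the cover's rectangular block, the place to grip: 44 (x) x 40 (y) mm, centred, flat sides from 12 to 48 mm above the cover's underside; this point is 48 mm above it. A round plug 26 mm across stands on it up to 54 mm.
- cover_tongue (a point): End of the cover's tongue, at (80, 0, 0) mm in the cover's frame.
- round_cap: Bystander, loose: round housing cap, same enamel, flange 60 mm across, 30 mm high; origin under its centre
- fitting: Bystander, loose: small stepped brass fitting, 28 mm across, 34 mm high; origin under its centre
- collar: Bystander, loose: flat steel ring, 48 mm across, 14 mm high; origin under its centre
- oil_bottle: Bystander, loose: amber oil bottle, 44 mm across, 110 mm high; origin under its centre
- screwdriver: Bystander, loose: wood-handled screwdriver, 200 mm long, lying
- wrench: Bystander, loose: steel spanner, 170 mm long, lying
- gauge_block: Bystander, loose: aluminium block 50 x 30 x 22 mm; origin under its centre
Mind the look-alikes: they are no part of the job. Leave any pink look-alike of the lower alone.

How it is judged:
On the way, in this order (a step that is already met when the one before it is completed fails the run):
1. the bolt is fully home in its keeper (value of joint bolt above 0.045 m), for 0.2 s.
2. the cover is on both dowels, tongue over tongue, the bolt still home (value of joint bolt above 0.045 m and z of cover in the frame of lower_face below 0.01 m and x of cover in the frame of lower_face between -0.0025 and 0.0025 m and y of cover in the frame of lower_face between -0.0025 and 0.0025 m and angle between the x axis of cover and the x axis of lower, either way round below 0.05 rad and x of cover_tongue in the frame of lower_face above 0.07 m), for 0.1 s.
At the end, for the whole second after the job is handed in: Bolt home (within 5 mm of its stop); cover on both dowels, tongue over tongue (within 2.5 mm, 0.05 rad), flush (gap under 1.8 mm, spring pin in by over 5 mm) on the lower half in its nest, level, at rest, and still pressed down by the robot (over 8 N between the halves) (value of joint bolt above 0.045 m and z of cover in the frame of lower_face below 0.0018 m and value of joint spring_pin above 0.005 m and contact force between cover and lower above 8 N and contact force between any of the fingers, the arm and cover above 3 N and angle between cover's own z axis and vertical below 0.06 rad and horizontal distance between lower and fixture below 0.005 m and linear speed of cover below 0.02 m/s and x of cover in the frame of lower_face between -0.0025 and 0.0025 m and y of cover in the frame of lower_face between -0.0025 and 0.0025 m and angle between the x axis of cover and the x axis of lower, either way round below 0.05 rad and x of cover_tongue in the frame of lower_face above 0.07 m); the arm keeps its last pose, push and grip.
It fails at once if the cover is slammed or pressed too hard on the lower half (over 100 N) (contact force between cover and lower above 100 N).
It fails at once if another thing on the bench is pushed away (over 30 mm) (distance of any of round_cap, fitting, collar, oil_bottle, screwdriver, wrench, gauge_block from where it was at the start of the episode above 0.03 m).
It also fails if it takes over 54 s, if anything falls off the work surface, if the arm or the gripper's body presses on something with over 40 N, if the wrist force passes 120 N, or if a joint passes its speed limit or range.

## Working session

There is one attempt and no reset: what is moved stays moved. The work goes in short steps, Python scripts to look and compute and a shell command to move; the robot and the scene stay as the last step left them, time stands still between calls to the robot, and variables do not carry over. Pictures are saved under pics/ and viewed, at most 10 in all, crops included, and the job is handed in when it is done.

```bash
ls; mkdir -p pics
cat > h.py <<'E'
import numpy as np, cv2, pickle
from scipy.spatial.transform import Rotation as R
from bench import ctrl
def grab(n):
    d=ctrl.get_image(n); pickle.dump(d,open(f'pics/{n}.pkl','wb')); return d
def cam(d):
    return d['image'].shape[0]/2/np.tan(np.radians(d['fov_y'])/2), R.from_rotvec(np.ravel(d['rvec'])).as_matrix(), np.ravel(d['tvec'])
def cloud(d):
    f,M,t=cam(d); z=d['depth']; v,u=np.mgrid[:z.shape[0],:z.shape[1]]
    P=np.stack([(u-d['cx'])/f*z,(v-d['cy'])/f*z,z],-1); W=(P-t)@M; W[z==0]=np.nan; return W
E
python3 - <<'E'
from h import *
for n in('top','side'):
    d=grab(n); cv2.imwrite(f'pics/{n}.png',d['image'][...,::-1]); f,M,t=cam(d); print(n,f,-M.T@t)
s=ctrl.get_state(); print(s)
E
```

```text
pics
top 542.7491714599222 [ 0.3821772  -0.05330332  1.23408735]
side 551.1991963620994 [0.15222355 0.50010289 0.92159865]
{'time': 0.1, 'joint_positions': array([ 1.11706515,  0.3217597 , -0.07008577,  1.45154594,  0.02263049,
        1.37080799, -0.05690156]), 'qd': array([ 0.0004463 , -0.00115483,  0.00025082, -0.00276984,  0.00136761,
       -0.00149269,  0.00038918]), 'joint_torque': array([ 5.46077335e-04, -4.92569876e+01, -4.05575149e-01, -3.13399780e+01,
       -6.42279047e-02,  3.95387644e-02,  8.74538227e-05]), 'position': array([ 0.29284233, -0.57974066,  0.22156742]), 'tool_rot': array([-3.05441388e+00, -7.27851489e-01,  8.17068541e-04]), 'ft_force': array([-0.8153806 , -0.09767793,  0.67625267]), 'torque': array([ 0.00957477, -0.06190832,  0.01228536]), 'grip_force': 0.0, 'grip_width': 0.9992081181316624}
```

View pics/top.png

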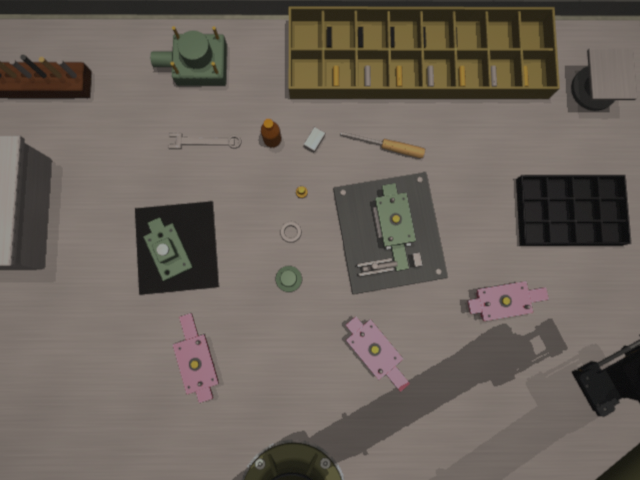

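View pics/side.png

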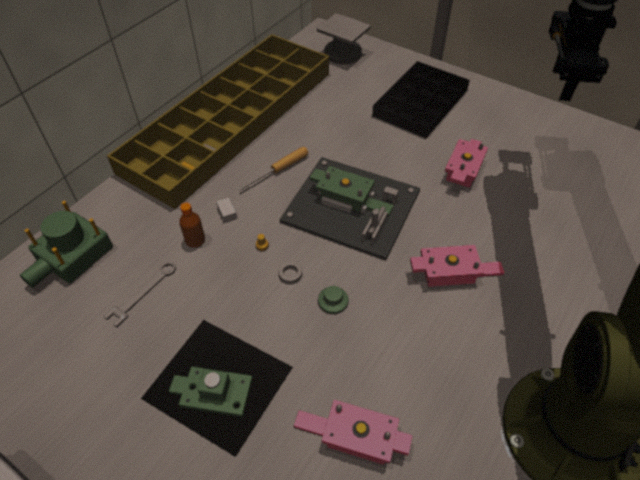

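```bash
cat > meas.py <<'E'
from h import *
def rect(W,m):
    p=(W[m][:,:2]*1000).astype(np.float32); (c,s,a)=cv2.minAreaRect(p)
    if s[0]<s[1]: s=s[::-1]; a+=90
    return np.array(c),s,a
if __name__=='__main__':
  for n in('top','side'):
    d=pickle.load(open(f'pics/{n}.pkl','rb')); W=cloud(d); I=d['image'].astype(int)
    g=(I[...,1]>I[...,0]+8)&(I[...,1]>I[...,2]+8)
    v,u=np.mgrid[:480,:640]
    boxes={'top':{'lower':(370,420,180,275,.05,.064),'cover':(138,200,210,285,.009,.024),'covblk':(138,200,210,285,.045,.065)},
     'side':{'lower':(300,380,160,215,.05,.064),'cover':(160,255,360,418,.009,.024),'covblk':(160,255,360,418,.045,.065)}}[n]
    for k,(a,b,c,e,z0,z1) in boxes.items():
        m=g&(u>a)&(u<b)&(v>c)&(v<e)&(W[...,2]>z0)&(W[...,2]<z1)
        print(n,k,m.sum(),rect(W,m),np.median(W[m],0))
    m=(W[...,2]>.062)&(W[...,2]<.1)&((u>355)&(u<400)&(v>250)&(v<280) if n=='top' else (u>365)&(u<395)&(v>185)&(v<240))
    print('post',m.sum(),np.median(W[m],0) if m.any() else '')
  d=pickle.load(open('pics/top.pkl','rb'));W=cloud(d)
  for uv in((342,192),(425,181),(438,271),(355,284)): print(uv,W[uv[1],uv[0]])
E
python3 meas.py
```

```text
top lower 1471 (array([ 608.18066406, -223.4515686 ]), (134.13998413085938, 69.98792266845703), 9.765518188476562) [ 0.60387859 -0.22402744  0.05739624]
top cover 1138 (array([541.34112549, 289.81665039]), (134.50296020507812, 71.61724853515625), 25.683349609375) [0.53575857 0.28311729 0.0169513 ]
top covblk 234 (array([530.58337402, 283.69699097]), (44.745094299316406, 41.110511779785156), 26.360443115234375) [0.53070313 0.28017295 0.05304639]
post 34 [ 0.49140905 -0.17588938  0.07652501]
side lower 1029 (array([ 604.70910645, -226.29171753]), (134.86622619628906, 74.44535827636719), 8.687286376953125) [ 0.59730419 -0.22424787  0.05784102]
side cover 1693 (array([539.67614746, 286.41482544]), (136.17076110839844, 71.74895477294922), 25.71986198425293) [0.52104605 0.29131312 0.0166102 ]
side covblk 346 (array([528.25500488, 281.48535156]), (44.84818649291992, 40.66395568847656), 25.40265655517578) [0.52281284 0.28452421 0.05217226]
post 54 [ 0.48690401 -0.1754239   0.0740003 ]
(342, 192) [ 0.66597428 -0.11069636  0.01605896]
(425, 181) [ 0.6928775  -0.30366219  0.01059106]
(438, 271) [ 0.48328243 -0.32535728  0.01661017]
(355, 284) [ 0.45492654 -0.13786353  0.01540436]
```

```bash
cat > plan.py <<'E'
import sys
from h import *
def plan(p,yaw):
    s=ctrl.get_state(); Q=R.from_rotvec(s['tool_rot']); T=R.from_euler('z',yaw,degrees=True)*R.from_euler('x',180,degrees=True)
    print('t',s['time'],'shift',np.round(Q.inv().apply(np.array(p)-s['position']*1000),1),'turn',np.round((Q.inv()*T).as_rotvec(degrees=True),2))
    print('pos',np.round(s['position']*1000,1),'F',np.round(s['ft_force'],1),'grip',s['grip_width']*87,s['grip_force'])
if __name__=='__main__': a=list(map(float,sys.argv[1:])); plan(a[:3],a[3])
E
python3 plan.py 560 -210 230 9.5
```

```text
t 0.1 shift [ 405.2 -209.5   -8.1] turn [-0.1   0.02 17.31]
pos [ 292.8 -579.7  221.6] F [-0.8 -0.1  0.7] grip 86.93110627745463 0.0
```

```bash
python3 -m jog '[[[405,-209,-8,0,0,17.3,50],[405,-209,-8,0,0,17.3,50],[405,-209,-8,0,0,17.3,50],[405,-209,-8,0,0,17.3,50],[405,-209,-8,0,0,17.3,50],[405,-209,-8,0,0,17.3,50],[405,-209,-8,0,0,17.3,50],[405,-209,-8,0,0,17.3,50],[405,-209,-8,0,0,17.3,50],[405,-209,-8,0,0,17.3,50]]]' 20
python3 - <<'E'
from h import *
d=grab('wrist'); cv2.imwrite('pics/w1.png',d['image'][...,::-1]); f,M,t=cam(d); print(f,-M.T@t,M, d['cx'],d['cy'])
E
python3 plan.py 560 -210 230 9.5
```

```text
time: 1.1
position: [0.5639, -0.2023, 0.2303]
tool_rot: [-3.125, -0.278, -0.003]
ft_force: [-0.9, 0.2, 0.9]
grip_width: 0.578
grip_force: 0.0
371.64829954431775 [ 0.64541169 -0.18727995  0.39228139] [[ 0.17659586 -0.98427553 -0.0039467 ]
 [-0.93947627 -0.16975143  0.29760508]
 [-0.29359536 -0.04884799 -0.95468091]] 316.3079090632224 240.7772657921033
t 1.15 shift [-3.8  4.8  0.2] turn [-0.16 -0.07  0.53]
pos [ 562.9 -204.6  230.2] F [ 0.7  0.9 -0.3] grip 49.87843190501823 0.0
```

View pics/w1.png

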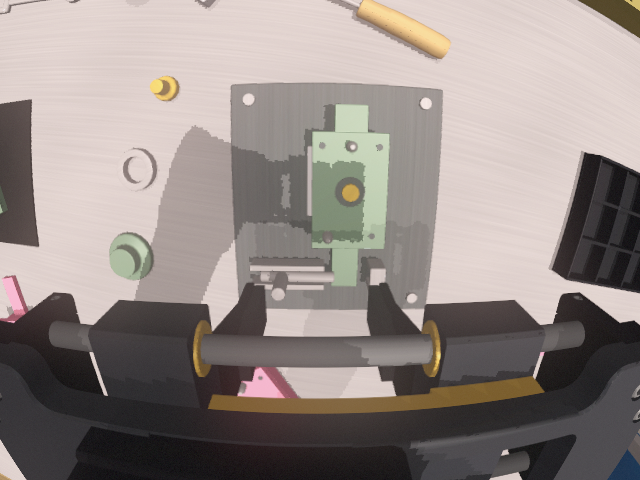

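```bash
cat >> h.py <<'E'
def wcloud(d):
    f,M,t=cam(d); z=d['depth']; v,u=np.mgrid[:480,:640]; x=(u-d['cx'])/f; y=(v-d['cy'])/f
    r=np.hypot(x,y)+1e-9; k=np.tan(np.minimum(r,1.4))/r
    W=(np.stack([x*k*z,y*k*z,z],-1)-t)@M; W[z==0]=np.nan; return W
E
cat > wm.py <<'E'
import sys
from h import *; from meas import rect
def green(I): I=I.astype(int); return (I[...,1]>I[...,0]+5)&(I[...,1]>I[...,2]+5)
def biggest(m):
    n,l,s,_=cv2.connectedComponentsWithStats(m.astype(np.uint8)); return l==1+np.argmax(s[1:,4])
def part(z0,z1):
    d=grab('wrist'); W=wcloud(d); v=np.mgrid[:480,:640][0]
    m=biggest(green(d['image'])&(W[...,2]>z0)&(W[...,2]<z1)&(v<400))
    m=biggest(cv2.morphologyEx(m.astype(np.uint8),cv2.MORPH_OPEN,np.ones((3,3)))) 
    c,s,a=rect(W,m); a=(a+90)%180-90; o=c-(12.5*np.cos(np.radians(a)),12.5*np.sin(np.radians(a)))
    print('origin',o,'size',s,'yaw',a,'z',np.median(W[m][:,2])); return d,W,m,o,a
if __name__=='__main__':
    d,W,m,o,a=part(float(sys.argv[1]),float(sys.argv[2]))
E
python3 - <<'E'
from wm import *
d,W,m,o,a=part(.05,.064); s=ctrl.get_state(); print(s['position'])
u0=(W[...,2]>.066)&(W[...,2]<.085)
v,u=np.mgrid[:480,:640]; p=u0&(u>255)&(u<305)&(v>265)&(v<302)
q=np.median(W[p],0)*1000; c,sn=np.cos(np.radians(a)),np.sin(np.radians(a)); r=q[:2]-o
print('post',p.sum(),q,'fix frame',c*r[0]+sn*r[1],-sn*r[0]+c*r[1])
n,l,st,_=cv2.connectedComponentsWithStats((u0&(v<255)&(u>300)).astype(np.uint8))
for i in range(1,n):
    if st[i,4]>3: w=np.median(W[l==i],0)*1000; r=w[:2]-o; print(st[i,4],w,c*r[0]+sn*r[1],-sn*r[0]+c*r[1])
E
```

```text
origin [ 594.16084967 -226.36315938] size (134.8468780517578, 70.01499938964844) yaw 9.808048248291016 z 0.056511573338525044
[ 0.5612436  -0.20829608  0.23001756]
post 194 [ 491.50917411 -177.07649137   74.89008439] fix frame -92.75543538808547 66.05279209360782
91 [ 635.79874627 -218.42491133   69.155101  ] 42.381580271615796 0.7292935330479757
85 [ 550.69548881 -213.05614896   69.50762789] -40.563248768232484 20.516748527367366
```

```bash
python3 plan.py 490 -177 110 9.8
```

```text
t 1.2 shift [-64.8 -42.8 120.1] turn [-0.06  0.02 -0.  ]
pos [ 561.2 -208.3  230. ] F [-0.5 -0.2  0.4] grip 50.11029915624414 0.0
```

```bash
python3 -m jog '[[[-63.5,-44.3,90,0,0,0,50],[-63.5,-44.3,120,0,0,0,50],[-63.5,-44.3,120,0,0,0,50],[-63.5,-44.3,120,0,0,0,50],[-63.5,-44.3,120,0,0,0,50],[-63.5,-44.3,120,0,0,0,50]]]' 20; python3 plan.py 490 -177 46 9.8
```

```text
time: 1.8
position: [0.492, -0.1799, 0.1125]
tool_rot: [3.129, 0.257, 0.005]
ft_force: [0.6, -0.4, 0.6]
grip_width: 0.576
grip_force: 0.0
t 1.8 shift [-1.7 -3.3 66.5] turn [ 0.13 -0.18 -0.42]
pos [ 492.  -179.9  112.5] F [ 0.6 -0.4  0.6] grip 50.087126318072904 0.0
```

```bash
python3 -m jog '[[[0,-1,20,0,0,0,50],[0,-1,40,0,0,0,50],[0,-1,63,0,0,0,50],[0,-1,63,0,0,0,50],[0,-1,63,0,0,0,50],[0,-1,63,0,0,0,50],[0,-1,63,0,0,0,6],[0,-1,63,0,0,0,6],[0,-1,63,0,0,0,6],[0,-1,63,0,0,0,6]]]' 20; python3 plan.py 490 -177 46 9.8
```

```text
time: 2.8
position: [0.4903, -0.1769, 0.0478]
tool_rot: [3.13, 0.26, 0.0]
ft_force: [0.9, 0.1, -1.2]
grip_width: 0.294
grip_force: 0.0
t 2.8 shift [-0.3  0.   1.8] turn [ 0.02 -0.02 -0.3 ]
pos [ 490.3 -176.9   47.8] F [ 0.9  0.1 -1.2] grip 25.59306520684952 0.0
```

```bash
python3 -m jog '[[[0,0,0,0,0,0,6],[0,0,0,0,0,0,6],[0,0,0,0,0,0,6],[0,0,0,0,0,0,6]]]' 20; python3 -m jog '[[[0,5,0,0,0,0,6],[0,10,0,0,0,0,6],[0,15,0,0,0,0,6],[0,20,0,0,0,0,6],[0,25,0,0,0,0,6],[0,30,0,0,0,0,6],[0,34,0,0,0,0,6],[0,37,0,0,0,0,6],[0,39,0,0,0,0,6],[0,39,0,0,0,0,6]]]'; python3 plan.py 490 -177 46 9.8
```

```text
time: 3.2
position: [0.4902, -0.177, 0.0476]
tool_rot: [3.131, 0.26, -0.0]
ft_force: [0.2, -0.3, 0.6]
grip_width: 0.157
grip_force: 20.0
time: 4.2
position: [0.4968, -0.2159, 0.0476]
tool_rot: [3.13, 0.26, 0.001]
ft_force: [0.2, 0.2, 1.4]
grip_width: 0.154
grip_force: 20.0
t 4.2 shift [ -0.3 -39.5   1.5] turn [ 0.04 -0.02 -0.31]
pos [ 496.8 -215.9   47.6] F [0.2 0.2 1.4] grip 13.363231174224738 20.000125905498862
```

```bash
python3 -m jog '[[[0,1,0,0,0,0,6],[0,2,0,0,0,0,6],[0,3,0,0,0,0,6],[0,4,0,0,0,0,6],[0,5,0,0,0,0,6],[0,5,0,0,0,0,6],[0,5,0,0,0,0,6]]]'; python3 plan.py 490 -177 46 9.8
```

```text
time: 4.9
position: [0.4972, -0.2183, 0.0475]
tool_rot: [-3.128, -0.262, 0.002]
ft_force: [-1.9, 6.1, 4.9]
grip_width: 0.153
grip_force: 20.0
t 4.9 shift [ -0.3 -42.    1.6] turn [-0.14  0.05 -0.24]
pos [ 497.2 -218.3   47.5] F [-1.9  6.1  4.9] grip 13.349221061212836 20.003702575340867
```

```bash
python3 -m jog '[[[0,2.5,0,0,0,0,40],[0,2.5,0,0,0,0,40],[0,2.5,0,0,0,0,40],[0,2.5,0,0,0,0,40],[0,2.5,-40,0,0,0,50],[0,2.5,-85,0,0,0,60],[0,2.5,-130,0,0,0,60],[0,2.5,-160,0,0,0,60],[0,2.5,-160,0,0,0,60],[0,2.5,-160,0,0,0,60]]]' 20; python3 plan.py 502 271 190 25.7
```

```text
time: 5.9
position: [0.498, -0.2233, 0.2079]
tool_rot: [3.13, 0.259, 0.002]
ft_force: [-0.1, 0.5, -0.5]
grip_width: 0.691
grip_force: 0.0
t 5.9 shift [  85.2 -487.    17.3] turn [  0.09  -0.04 -16.23]
pos [ 498.  -223.3  207.9] F [-0.1  0.5 -0.5] grip 60.11326726875747 0.0
```

```bash
python3 -m jog '[[[85,-487,17,0,0,-16.2,60],[85,-487,17,0,0,-16.2,60],[85,-487,17,0,0,-16.2,60],[85,-487,17,0,0,-16.2,60],[85,-487,17,0,0,-16.2,60],[85,-487,17,0,0,-16.2,60],[85,-487,17,0,0,-16.2,60],[85,-487,17,0,0,-16.2,60],[85,-487,17,0,0,-16.2,60],[85,-487,17,0,0,-16.2,60]]]'; python3 -m jog '[[[0,0,0,0,0,0,60],[0,0,0,0,0,0,60],[0,0,0,0,0,0,60],[0,0,0,0,0,0,60]]]'
python3 - <<'E'
from wm import *
d,W,m,o,a=part(.008,.026)
cv2.imwrite('pics/w2.png',d['image'][...,::-1])
g=green(d['image'])&(W[...,2]>.046)&(W[...,2]<.056); g=biggest(g); c,s,b=rect(W,g); print('block',c,s,b)
from plan import plan
plan([*o,60],a)
E
```

```text
time: 6.9
position: [0.5, 0.2734, 0.1884]
tool_rot: [3.062, 0.7, -0.004]
ft_force: [1.1, 0.3, -0.3]
grip_width: 0.691
grip_force: 0.0
time: 7.3
position: [0.5017, 0.2695, 0.1898]
tool_rot: [3.063, 0.694, -0.002]
ft_force: [0.3, -0.2, 0.3]
grip_width: 0.691
grip_force: 0.0
origin [528.76019844 283.58551612] size (134.50645446777344, 70.33790588378906) yaw 25.317798614501953 z 0.015515258995521104
block [529.05596924 283.60836792] (43.22677230834961, 39.79386901855469) 24.709613800048828
t 7.35 shift [ 30.4  -1.  130.1] turn [0.05 0.04 0.22]
pos [501.8 269.7 190.1] F [0.3 0.2 0.4] grip 60.246906938911565 0.0
```

View pics/w2.png

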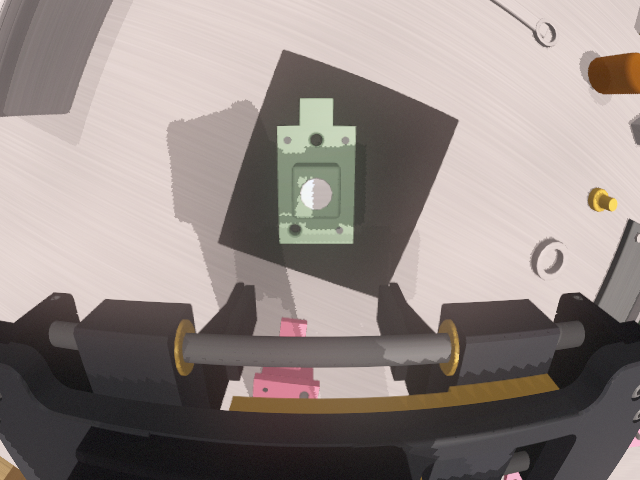

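```bash
python3 -m jog '[[[30.4,-1,50,0,0,0.2,60],[30.4,-1,100,0,0,0.2,60],[30.4,-1,125,0,0,0.2,60],[30.4,-1,140,0,0,0.2,60],[30.4,-1,150,0,0,0.2,60],[30.4,-1,160,0,0,0.2,60],[30.4,-1,167,0,0,0.2,60],[30.4,-1,170,0,0,0.2,60],[30.4,-1,170,0,0,0.2,60],[30.4,-1,170,0,0,0.2,60]]]'; python3 plan.py 528.8 283.6 18 25.3
```

```text
time: 8.35
position: [0.5288, 0.286, 0.0213]
tool_rot: [-3.064, -0.693, -0.002]
ft_force: [0.0, -0.3, 0.2]
grip_width: 0.693
grip_force: 0.0
t 8.35 shift [-1.   2.2  3.3] turn [ 0.01 -0.07  0.21]
pos [528.8 286.   21.3] F [ 0.  -0.3  0.2] grip 60.25088629040554 0.0
```

```bash
python3 -m jog '[[[-0.5,1,0,0,0,0,60],[-0.5,1,0,0,0,0,60],[-0.5,1,0,0,0,0,60],[-0.5,1,0,0,0,0,60]]]'; python3 plan.py 528.8 283.6 18 25.3
```

```text
time: 8.75
position: [0.5283, 0.2846, 0.0206]
tool_rot: [3.064, 0.693, 0.0]
ft_force: [0.4, 0.9, -0.3]
grip_width: 0.687
grip_force: 0.0
t 8.75 shift [-0.   1.1  2.6] turn [ 0.01 -0.01  0.2 ]
pos [528.3 284.6  20.6] F [ 0.4  0.9 -0.3] grip 59.72966882334274 0.0
```

```bash
python3 -m jog '[[[0,1.1,2,0,0,0,60],[0,1.1,2,0,0,0,60],[0,1.1,2,0,0,0,30],[0,1.1,2,0,0,0,30],[0,1.1,2,0,0,0,30],[0,1.1,2,0,0,0,30],[0,1.1,2,0,0,0,30],[0,1.1,2,0,0,0,30],[0,1.1,2,0,0,0,30],[0,1.1,2,0,0,0,30]]]' 55; python3 plan.py 528.8 283.6 18 25.3
```

```text
time: 9.75
position: [0.5288, 0.2835, 0.0185]
tool_rot: [3.064, 0.693, 0.0]
ft_force: [0.2, -0.4, 0.1]
grip_width: 0.456
grip_force: 55.0
t 9.75 shift [ 0.  -0.1  0.5] turn [0.01 0.   0.2 ]
pos [528.8 283.5  18.5] F [ 0.2 -0.4  0.1] grip 39.69345265688883 54.99863066710532
```

```bash
python3 -m jog '[[[0,0,-20,0,0,0,30],[0,0,-60,0,0,0,30],[0,0,-110,0,0,0,30],[0,0,-140,0,0,0,30],[0,0,-140,0,0,0,30],[0,0,-140,0,0,0,30]]]'; python3 plan.py 594.2 -226.4 150 9.8
```

```text
time: 10.35
position: [0.5283, 0.2834, 0.158]
tool_rot: [3.064, 0.693, -0.001]
ft_force: [-0.5, -0.3, -3.4]
grip_width: 0.459
grip_force: 55.0
t 10.35 shift [-160.1  488.5    8.3] turn [ 0.03  0.03 15.71]
pos [528.3 283.4 158. ] F [-0.5 -0.3 -3.4] grip 39.92822339164076 54.99872627668083
```

```bash
python3 -m jog '[[[-40,122,0,0,0,4,30],[-80,165,0,0,0,8,30],[-80,210,0,0,0,12,30],[-95,255,0,0,0,15.7,30],[-110,300,0,0,0,15.7,30],[-125,345,0,0,0,15.7,30],[-140,390,2,0,0,15.7,30],[-150,430,4,0,0,15.7,30],[-157,460,6,0,0,15.7,30],[-160,488,8,0,0,15.7,30]]]'; python3 -m jog '[[[0,0,0,0,0,0,30],[0,0,0,0,0,0,30],[0,0,0,0,0,0,30],[0,0,0,0,0,0,30],[0,0,0,0,0,0,30],[0,0,0,0,0,0,30]]]';  python3 plan.py 594.2 -226.4 150 9.8
python3 - <<'E'
from h import *
d=grab('wrist'); cv2.imwrite('pics/w3.png',d['image'][...,::-1])
E
```

```text
time: 11.35
position: [0.5886, -0.213, 0.1481]
tool_rot: [-3.129, -0.268, 0.008]
ft_force: [1.3, 0.0, -2.5]
grip_width: 0.456
grip_force: 55.0
time: 11.95
position: [0.5909, -0.2101, 0.1515]
tool_rot: [3.13, 0.271, 0.0]
ft_force: [0.7, 0.1, -2.2]
grip_width: 0.455
grip_force: 55.0
t 11.95 shift [ 0.5 16.6  1.5] turn [ 0.02 -0.01  0.09]
pos [ 590.9 -210.1  151.5] F [ 0.7  0.1 -2.2] grip 39.55145274774449 54.998815543949604
```

View pics/w3.png

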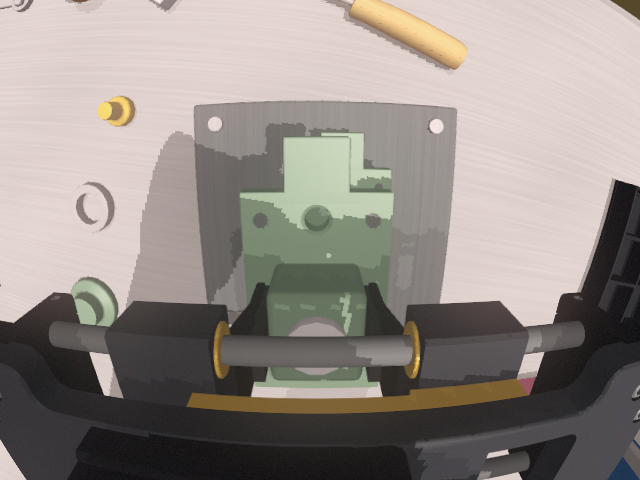

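```bash
python3 - <<'E'
from wm import *
d=pickle.load(open('pics/wrist.pkl','rb')); W=wcloud(d); s=ctrl.get_state(); Q=R.from_rotvec(s['tool_rot'])
T=((W*1000-s['position']*1000)@Q.as_matrix()); m=green(d['image'])&(abs(T[...,2]-2)<8)&(abs(T[...,1])<45)&(T[...,0]>20)
P=T[m]; t=P[P[:,0]>60]; f=P[(P[:,0]<52)&(P[:,0]>30)]; g=P[abs(P[:,1])>20]
pc=lambda a:np.round(np.percentile(a,[0.5,99.5]),1)
print('z',np.median(P[:,2]),'tongue x',pc(t[:,0]),'y',pc(t[:,1]),'flange y',pc(f[:,1]),'front x',pc(g[:,0]))
w=t[:,0]; 
for lo in(58,66,74): q=t[(w>lo)&(w<lo+6)]; print(pc(q[:,1]).mean())
E
python3 plan.py 594.2 -226.4 130 9.8
```

```text
z 3.105251792120435 tongue x [60.2 79.4] y [-16.1  13.7] flange y [-35.8  33.4] front x [20.1 54.7]
-1.1499999999999995
-1.4000000000000004
-1.2000000000000002
t 12.0 shift [ 0.5 16.4 21.6] turn [ 0.02 -0.01  0.07]
pos [ 590.9 -210.4  151.6] F [ 0.1 -0.6 -2.2] grip 39.77320181810522 54.998771315440536
```

```bash
python3 -m jog '[[[0.7,17.7,20,0,0,0,30],[0.7,17.7,46,0,0,0,30],[0.7,17.7,46,0,0,0,30],[0.7,17.7,46,0,0,0,30],[0.7,17.7,46,0,0,0,30],[0.7,17.7,46,0,0,0,30]]]'; python3 plan.py 594.4 -227.7 100 9.8
```

```text
time: 12.6
position: [0.5956, -0.2282, 0.1072]
tool_rot: [3.129, 0.27, 0.004]
ft_force: [-0.4, 0.5, -3.5]
grip_width: 0.455
grip_force: 55.0
t 12.6 shift [-1.1 -0.7  7.2] turn [ 0.08 -0.14  0.05]
pos [ 595.6 -228.2  107.2] F [-0.4  0.5 -3.5] grip 39.58454033315866 54.99865623190999
```

```bash
python3 -m jog '[[[-0.3,-0.3,6,0,0,0,30],[-0.3,-0.3,14,0,0,0,30],[-0.3,-0.3,14,0,0,0,30],[-0.3,-0.3,14,0,0,0,30],[-0.3,-0.3,14,0,0,0,30]]]'; python3 plan.py 594.4 -227.7 90 9.8
python3 - <<'E'
from h import *
d=grab('wrist'); a=d['image'][60:300,180:480,::-1]; b=grab('side'); e=b['image'][140:260,270:430,::-1]
cv2.imwrite('pics/w4.png',np.hstack([cv2.resize(a,(400,320)),cv2.resize(e,(400,320),interpolation=2)]))
E
```

```text
time: 13.1
position: [0.5942, -0.2282, 0.0914]
tool_rot: [3.13, 0.268, 0.0]
ft_force: [-0.1, 0.1, -3.5]
grip_width: 0.454
grip_force: 55.0
t 13.1 shift [ 0.3 -0.5  1.4] turn [ 0.   -0.01  0.  ]
pos [ 594.2 -228.2   91.4] F [-0.1  0.1 -3.5] grip 39.48376080367869 54.99871823005378
```

View pics/w4.png

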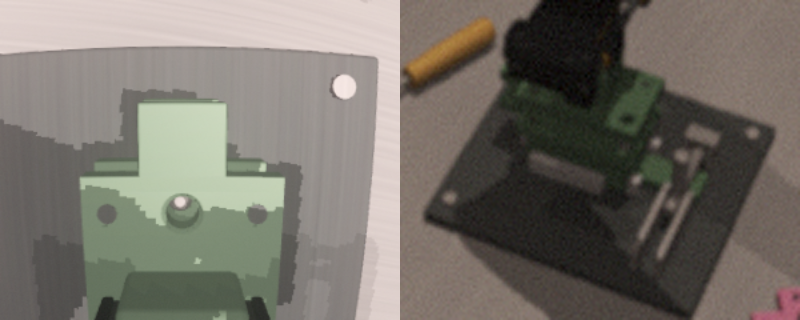

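```bash
python3 -m jog '[[[-0.3,-0.8,0,0,0,0,30],[-0.3,-0.8,2,0,0,0,30],[-0.3,-0.8,4,0,0,0,30],[-0.3,-0.8,6,0,0,0,30],[-0.3,-0.8,8,0,0,0,30],[-0.3,-0.8,9,0,0,0,30],[-0.3,-0.8,9,0,0,0,30]]]'; python3 plan.py 594.2 -227.3 78.5 9.8
```

```text
time: 13.9
position: [0.5936, -0.2274, 0.0821]
tool_rot: [-3.13, -0.268, 0.001]
ft_force: [-0.0, -0.8, -3.3]
grip_width: 0.458
grip_force: 55.0
t 13.9 shift [0.6 0.  3.6] turn [-0.01  0.02  0.01]
pos [ 593.6 -227.4   82.1] F [-0.  -0.8 -3.3] grip 39.88170529495734 54.99868716113269
```

```bash
python3 -m jog '[[[0.2,0,1,0,0,0,30],[0.2,0,2,0,0,0,30],[0.2,0,3,0,0,0,30],[0.2,0,4,0,0,0,30],[0.2,0,5,0,0,0,30],[0.2,0,6,0,0,0,30],[0.2,0,7,0,0,0,30],[0.2,0,8,0,0,0,30],[0.2,0,8,0,0,0,30],[0.2,0,8,0,0,0,30]]]'; python3 plan.py 594.2 -227.3 71.5 9.8
```

```text
time: 14.9
position: [0.594, -0.2274, 0.0759]
tool_rot: [3.129, 0.268, 0.0]
ft_force: [-2.9, 0.8, 7.7]
grip_width: 0.454
grip_force: 55.0
t 14.9 shift [ 0.2 -0.1  4.4] turn [ 0.04 -0.    0.01]
pos [ 594.  -227.4   75.9] F [-2.9  0.8  7.7] grip 39.52483415888391 54.9991288036108
```

```bash
python3 -m jog '[[[0,0,1,0,0,0,30],[0,0,2,0,0,0,30],[0,0,3,0,0,0,30],[0,0,4,0,0,0,30],[0,0,5,0,0,0,30],[0,0,5,0,0,0,30],[0,0,5,0,0,0,30]]]' 60; python3 plan.py 594.2 -227.3 71.5 9.8
```

```text
time: 15.6
position: [0.5941, -0.2274, 0.0717]
tool_rot: [3.129, 0.268, 0.0]
ft_force: [-4.5, 1.4, 10.6]
grip_width: 0.454
grip_force: 60.0
t 15.6 shift [ 0.2 -0.1  0.2] turn [ 0.05 -0.01  0.  ]
pos [ 594.1 -227.4   71.7] F [-4.5  1.4 10.6] grip 39.49719773256292 59.99936940148473
```

```bash
python3 -m jog '[[[0,0,1,0,0,0,30],[0,0,2,0,0,0,30],[0,0,3,0,0,0,30],[0,0,3,0,0,0,30]]]'; python3 plan.py 594.2 -227.3 71.5 9.8
```

```text
time: 16.0
position: [0.594, -0.2274, 0.0715]
tool_rot: [3.129, 0.268, -0.0]
ft_force: [-11.5, 3.4, 23.7]
grip_width: 0.453
grip_force: 60.0
t 16.0 shift [ 0.2 -0.1 -0. ] turn [ 0.08  0.01 -0.01]
pos [ 594.  -227.4   71.5] F [-11.5   3.4  23.7] grip 39.40803097050774 60.00576054677367
```

```bash
python3 -m jog '[[[-0.5,0,1,0,0,0,30],[-1,0,2,0,0,0,30],[-1,0,2,0,0,0,30],[-1,0,2,0,0,0,30],[-1,0,2,0,0,0,30]]]'; python3 plan.py 594.2 -227.3 71.5 9.8
python3 - <<'E'
from h import *
s=[]
for n in('wrist','side'):
    d=grab(n); s.append(d['image'][...,::-1])
cv2.imwrite('pics/w5.png',np.hstack([cv2.resize(s[0][60:300,180:480],(400,320)),cv2.resize(s[1][140:260,270:430],(400,320),interpolation=2)]))
E
```

```text
time: 16.5
position: [0.594, -0.2274, 0.0714]
tool_rot: [3.128, 0.268, 0.003]
ft_force: [-12.3, 4.0, 32.0]
grip_width: 0.457
grip_force: 60.0
t 16.5 shift [ 0.2 -0.1 -0.1] turn [ 0.13 -0.1  -0.01]
pos [ 594.  -227.4   71.4] F [-12.3   4.   32. ] grip 39.71946699556337 60.01821714453399
```

View pics/w5.png

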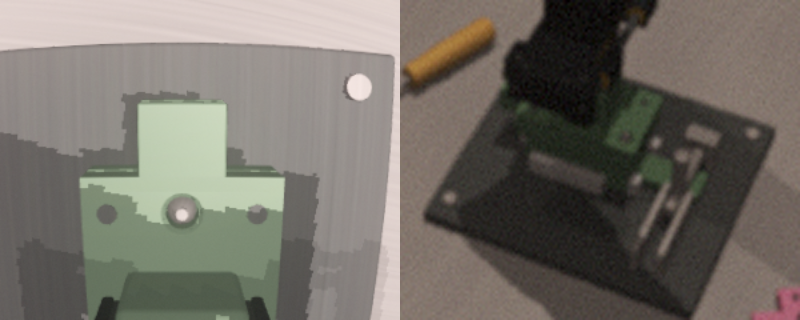

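```bash
python3 -m jog '[[[0,0,0,0,0,0,30],[0,0,0,0,0,0,30],[0,0,0,0,0,0,30]]]'; python3 -c "
from bench import ctrl; print(ctrl.close_job())"
```

```text
time: 16.9
position: [0.594, -0.2274, 0.0714]
tool_rot: [3.128, 0.268, 0.003]
ft_force: [-12.9, 4.7, 32.1]
grip_width: 0.452
grip_force: 60.0
the job is handed in; nothing more can be done
None
```

I handed the job in at 16.9 s with the bolt slid home to its stop and the cover on both dowels, tongue over tongue. It was still gripped and pressed down with about 32 N at the wrist; the hand-in call gave no verdict.

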